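# Change over the trays in the woodwork rack

### The job

Sanding is over and the class needs the blanks: with the fingertips, push the tray with the cork sanding blocks, which was left standing out of the rack, fully home, and hook a fingertip behind the front lip of the tray with the square wooden blanks and draw it out as far as its stop. Leave the third tray shut, and leave the things on the table where they are. Do not pinch the lip of the blanks tray, and do not lift anything out of the trays.

Things in the scene. Friction and masses are not known exactly. Their poses are not given: they have to be found in the camera images.
- tray_blanks (a joint): Tray with the three square wooden blanks: blue plastic, open top (all sizes in mm), 250 long x 108 wide x 60 high, underside 14 above the table, inner floor 18, rim 74; side walls 4 thick. Joint: how far it is drawn out towards the robot, 0 = fully home, 0.12 m = at its stop; 2 N sliding friction, slight damping, no spring. Shut at the start; to be drawn out.
- blanks_lip (a point): Top edge of the front lip (wall) of the tray with the three square wooden blanks, at mid-width, 74 above the table; moves with the tray. x points into the rack (push), -x is the way it is drawn, y along the lip, z up. Lip 10 thick: outer face 4 to -x of this point, inner face 6 to +x; inner floor 56 below. The first 60 behind the inner face are empty at the start.
- tray_sanding (a joint): Tray with the two cork sanding blocks: blue plastic, open top (all sizes in mm), 250 long x 108 wide x 60 high, underside 14 above the table, inner floor 18, rim 74; side walls 4 thick. Joint: how far it is drawn out towards the robot, 0 = fully home, 0.12 m = at its stop; 2 N sliding friction, slight damping, no spring. Left standing 35 to 85 mm out at the start; to be pushed home.
- sanding_lip (a point): Top edge of the front lip (wall) of the tray with the two cork sanding blocks, at mid-width, 74 above the table; moves with the tray. x points into the rack (push), -x is the way it is drawn, y along the lip, z up. Lip 10 thick: outer face 4 to -x of this point, inner face 6 to +x; inner floor 56 below.
- tray_dowels (a joint): Tray with the two round dowels: blue plastic, open top (all sizes in mm), 250 long x 108 wide x 60 high, underside 14 above the table, inner floor 18, rim 74; side walls 4 thick. Joint: how far it is drawn out towards the robot, 0 = fully home, 0.12 m = at its stop; 2 N sliding friction, slight damping, no spring. Shut at the start; to stay shut.
- dowels_lip (a point): Top edge of the front lip (wall) of the tray with the two round dowels, at mid-width, 74 above the table; moves with the tray. x points into the rack (push), -x is the way it is drawn, y along the lip, z up. Lip 10 thick: outer face 4 to -x of this point, inner face 6 to +x; inner floor 56 below.
- plate_blanks: Grey label plate, 108 wide x 60 high x 4 thick, that makes the outer face of the front of the tray with the blanks; origin at the middle of its lower edge, on the outer face. The draw is made from behind the lip, so this face is not to be pressed.
- rack: Fixed plywood rack, 435 wide x 222 deep: three bays 140 apart; which tray is in which bay varies. Origin: on the table, middle of the boards' front edge; x to its back, y along its width. Boards 86 high; a top board (top at 101) covers only from 110 to 222 behind the front edge. A shut tray's outer face stands 45 in front of that edge, so its front 155 is open from above.
- blank1: Wooden blank (half-made joint): two square ends of 28 x 28 joined by a thinner waist, 64 long; origin at the centre of its underside. Lies loose on the floor of the tray with the blanks.
- blank2: Wooden blank (half-made joint): two square ends of 28 x 28 joined by a thinner waist, 64 long; origin at the centre of its underside. Lies loose on the floor of the tray with the blanks.
- blank3: Wooden blank (half-made joint): two square ends of 28 x 28 joined by a thinner waist, 64 long; origin at the centre of its underside. Lies loose on the floor of the tray with the blanks.
- sander1: Cork sanding block with grey abrasive underneath, 45 x 70 x 23 high; origin at the centre of its underside. Lies loose in the tray that stands out.
- sander2: Cork sanding block with grey abrasive underneath, 45 x 70 x 23 high; origin at the centre of its underside. Lies loose in the tray that stands out.
- dowel1_center (a point): Round wooden dowel, 16 diameter x 120 long, lying along the tray; this point is its middle. Lies loose in the third tray.
- dowel2_center (a point): Round wooden dowel, 16 diameter x 120 long, lying along the tray; this point is its middle. Lies loose in the third tray.
- glue: White glue bottle, 48 diameter x 125 high, standing on the table in front of the tray with the dowels; origin at the centre of its underside. To be left alone.
- square: Try square lying on the table: wooden stock 100 x 18 x 16 and steel blade 150 long; origin under the middle of the stock. To be left alone.
- mallet: Wooden mallet lying on its side, head 60 x 110 x 75, handle 200 long; origin on the table under the middle of the head. To be left alone.
- saw: Coping saw lying flat, about 270 x 130 x 24; origin on the table at the handle's front end. To be left alone.
- cup: White ceramic cup, 72 diameter x 85 high; origin at the centre of its underside. To be left alone.
- offcut: Squared wooden offcut 75 x 38 x 38 lying on the table; origin at the centre of its underside. To be left alone.
Things that resemble listed ones, but are neither listed nor needed, are in the scene too. Leave any blue look-alike of the part that bears dowel1_center alone.

How it is judged (in metres and radians):
At the end, for the whole second after the job is handed in: The tray with the blanks is out to within 7 mm of its stop (joint above 0.113 m), the tray with the sanding blocks is home to within 5 mm and the tray with the dowels to within 6 mm; all three are at rest and their contents still lie in them (value of joint tray_blanks above 0.113 m and value of joint tray_sanding below 0.005 m and value of joint tray_dowels below 0.006 m and velocity of joint tray_blanks between -0.005 and 0.005 m/s and velocity of joint tray_sanding between -0.005 and 0.005 m/s and velocity of joint tray_dowels between -0.005 and 0.005 m/s and z of each of blank1, blank2, blank3 in the frame of blanks_lip below -0.015 m and z of each of sander1, sander2 in the frame of sanding_lip below -0.015 m and z of each of dowel1_center, dowel2_center in the frame of dowels_lip below -0.008 m); the robot touches nothing.
It fails at once if the tray with the dowels is pulled open by more than 15 mm (value of joint tray_dowels above 0.015 m).
It fails at once if the front lip of the tray with the blanks is pinched: its outer face pressed with more than 6 N (contact force between the fingers and plate_blanks above 6 N).
It fails at once if something is lifted out of a tray (its underside more than about 40 mm above the tray's floor) (not (z of blank1 in the frame of blanks_lip below -0.015 m) or not (z of blank2 in the frame of blanks_lip below -0.015 m) or not (z of blank3 in the frame of blanks_lip below -0.015 m) or not (z of sander1 in the frame of sanding_lip below -0.015 m) or not (z of sander2 in the frame of sanding_lip below -0.015 m) or not (z of dowel1_center in the frame of dowels_lip below -0.008 m) or not (z of dowel2_center in the frame of dowels_lip below -0.008 m)).
It fails at once if a thing standing or lying on the table is disturbed (moved more than 15 mm) (distance of any of glue, square, mallet, saw, cup, offcut from where it was at the start of the episode above 0.015 m).
It fails at once if the glue bottle is tipped (angle between glue's own z axis and vertical above 0.3 rad).
It also fails if it takes over 45 s, if anything falls off the work surface, if the arm or the gripper's body presses on something with over 40 N, if the wrist force passes 120 N, or if a joint passes its speed limit or range.

### The arm

A 6-joint arm with a two-finger parallel gripper is mounted at the origin on the work surface. World frame = base frame: x ahead of the robot, y to its left, z up, the work surface at z = 0. Lengths are in mm, angles in rad, forces in N, time in s.
With the tool pointing down it reaches from about 300 to 775 mm from the base axis. Payload 14.6 kg.
Tool frame: the origin (TCP) lies between the finger pads; the fingertips stand 8 mm ahead of it and the grasp point (between the pads) lies 11 mm behind it; z points along the fingers, y is the direction in which the jaws open and shut (so a half turn about z gives the same grasp; the last joint's range is limited). The gripper opens to 94 mm and grips with 3 to 60 N. Pads are 16 mm wide; open, the fingers measure 119 mm over their backs; the gripper's body (75 mm by 177 mm) begins 78 mm behind the grasp point.
Start: joints at [1.152, 0.3, 1.521, -0, 1.321, -0.067], TCP at [189.52, 516.305, 213.446] pointing down, gripper open.
Joint ranges: [-3.03, 3.03], [-0.79, 2.21], [0.23, 2.52], [-1.04, 4.18], [0, 3.07], [-2.55, 2.55]. Speed limits (rad/s): [2.22, 2.22, 2.57, 3.14, 3.14, 3.14].

### API

Orientations are given as [roll, pitch, yaw] about the fixed x, y, z axes, in that order (R = Rz(yaw) Ry(pitch) Rx(roll)).
In Python, from cell import manip gives the robot as it stands. The module is installed in compiled form; this text tells all that it offers.
- The arm moves only by the tool send_rows, never from a script. Its argument "series" is a list that holds one entry, the list of rows, each a list of 5 numbers: the opening, from 0 (shut) to 1 (fully open), then the shift along the tool's x, y, z in mm, then the turn about the tool's z in degrees. In form: [[[gripper, dx, dy, dz, roll], ...]]. A call has 1 to 10 rows; each row is the pose to reach, as a shift and turn from the pose commanded when the call began, along the tool's axes at that moment; what a row does not reach only later rows make up. A row lasts 1/10 s, in which the tool goes at most 50 mm and 8.59 degrees, less where a joint would pass 70% of its speed; a pose out of reach is approached as far as the arm can. A call with a gripper value outside its range is refused whole. The fingers move at their own pace and stop on an object; "newtons" is the grip in N (left out, the last holds). Time passes only in rows, so rows that repeat a pose let the fingers close. It gives the time, the measured TCP pose, the force and the opening at its end, in the units of the state.
- manip.read_state(): the state, without advancing time (a new reading comes with each control period).
- manip.camera(name): name is "scene" or "top" or "wrist"; returns a dict with "img" (400x640x3 uint8, red, green, blue), "vfov" (degrees; the focal length in pixels is half the picture's height over the tangent of half this angle, whatever the lens; pixels are square), "cx", "cy" (the principal point, pixels), "pose" (4x4, takes a point from camera to world coordinates); the wrist camera has in their place "T_tool_cam" (4x4, takes a point from camera to tool coordinates, whose origin is the TCP and whose axes are the flange's). Camera axes: x right, y down, z forward; pixel columns grow to the right and rows downward; lengths in mm; the calibration is good to about 2 mm. A picture is of the moment at which its call begins: read the wrist's pose just before it. There is no depth.
- manip.sign_off(): hands the job in, once; it reports no verdict.
Trained networks look in a picture, given as the dict that the camera call returned (one of the last four; its "shot" number tells which), for a name from the list of things; names that differ only in an ending like _2 or _b are one class to them, and where a whole thing is asked for, a point or a joint stands for the part that bears it (a point fixed in the world has none). Each returns a list of dicts, best first, with "conf" (0 to 1); they miss things now and then, are a little off and sometimes report something else, mostly with a low value. They report only what shows in the picture. A call takes as long as a camera call. They do not tell look-alikes from the thing itself.
- manip.find_in(target, picture): "rect" ([left, top, width, height] in pixels, round what is visible of it).
- manip.silhouettes(target, picture): "pixels" (400x640 bool, what is visible of it) and "rect" ([left, top, width, height] in pixels, round what is visible of it).
The state is a dict: "clock": time; "joints": joint angles; "qd": joint speeds; "effort": joint torques, N m; "eef_pos": TCP position; "eef_rot": TCP orientation; "wrist_force": force on the tool from outside, world axes, zero at the start; "moment": the same for the moment, N m; "finger_gap": finger opening in mm.
Only numpy, scipy, OpenCV 4.12 (cv2) and the standard library are available. Lean on these libraries where they do the work, as an engineer would, in place of code of your own. Each camera call takes 0.05 s, during which the arm holds its last target. There are 200 camera calls.

## Working session

There is one attempt and no reset: what is moved stays moved. The work goes in short steps, Python scripts to look and compute and a tool call to move; the robot and the scene stay as the last step left them, time stands still between calls to the robot, and variables do not carry over. Pictures are saved under pics/ and viewed, about 8 in all and at most 12, crops included, and the job is handed in when it is done.

Besides the shell and the picture viewer there is one more tool, called after "Emit:" as name([rows], argument=value, ...), one row to a line, values as JSON. send_rows: Moves the arm, as the interface text tells. Its arguments: {"type":"object","properties":{"series":{"type":"array"},"newtons":{"type":"number"}},"required":["series"]}

```bash
mkdir -p pics
cat > h.py <<'E'
import numpy as np, cv2
from cell import manip
def ray(c,u,v):
    f=200/np.tan(np.radians(c["vfov"])/2)
    return np.array([(u-c["cx"])/f,(v-c["cy"])/f,1.0])
def at_z(c,u,v,z):
    P=np.array(c["pose"]); d=P[:3,:3]@ray(c,u,v); o=P[:3,3]
    return o+d*(z-o[2])/d[2]
def proj(c,p):
    P=np.array(c["pose"]); q=P[:3,:3].T@(np.array(p)-P[:3,3]); f=200/np.tan(np.radians(c["vfov"])/2)
    return q[:2]/q[2]*f+[c["cx"],c["cy"]]
E
python3 - <<'E'
from h import *
s=manip.read_state(); print(s)
for n in("top","scene"):
    c=manip.camera(n); cv2.imwrite(f"pics/{n}1.png",c["img"][:,:,::-1]); print(n,c["vfov"],c["cx"],c["cy"],np.round(c["pose"],3).tolist())
    for t in("tray_blanks","tray_sanding","tray_dowels","blank1","sander1","dowel1_center","rack","glue"):
        print(t,[(np.round(r["rect"]).tolist(),round(r["conf"],2)) for r in manip.find_in(t,c)][:4])
E
```

```text
{'clock': 0.0, 'joints': array([ 1.15239754e+00,  3.00485779e-01,  1.52158158e+00, -1.45187993e-05,
        1.32072294e+00, -6.65800664e-02]), 'qd': array([-0.00042501, -0.00076742, -0.00028923,  0.00046696,  0.00038709,
        0.00218748]), 'effort': array([-5.75506929e-04, -5.31810665e+01, -3.52729046e+01,  7.08401855e-02,
        2.43904372e-02, -1.34328266e-04]), 'eef_pos': array([189.4229934 , 516.07407187, 212.87807216]), 'eef_rot': array([-3.14039673e+00, -6.56482844e-05,  2.78977750e+00]), 'wrist_force': array([ 0.7495982 , -0.17232731, -0.45751891]), 'moment': array([ 0.01548124, -0.0053164 ,  0.01310081]), 'finger_gap': 93.49838315246498}
top 42.82432725270881 304.11326176922904 199.62618160892893 [[-0.006, -0.982, 0.186, 289.364], [-1.0, 0.004, -0.013, 23.19], [0.012, -0.187, -0.982, 1445.808], [0.0, 0.0, 0.0, 1.0]]
tray_blanks [([285.0, 130.0, 55.0, 64.0], 0.95)]
tray_sanding [([339.0, 138.0, 49.0, 81.0], 0.73)]
tray_dowels [([239.0, 124.0, 43.0, 65.0], 0.96), ([288.0, 133.0, 49.0, 59.0], 0.32)]
blank1 [([309.0, 136.0, 13.0, 27.0], 0.56), ([320.0, 144.0, 10.0, 22.0], 0.5
[... 511 characters left out ...]
5 198.17704071110137 [[0.532, 0.479, -0.698, 1506.151], [0.847, -0.304, 0.436, -555.523], [-0.003, -0.823, -0.568, 815.892], [0.0, 0.0, 0.0, 1.0]]
tray_blanks [([300.0, 197.0, 44.0, 27.0], 0.97), ([250.0, 199.0, 53.0, 39.0], 0.36)]
tray_sanding [([249.0, 199.0, 54.0, 38.0], 0.9)]
tray_dowels [([339.0, 188.0, 46.0, 24.0], 0.61)]
blank1 []
sander1 [([270.0, 229.0, 20.0, 10.0], 0.66)]
dowel1_center [([215.0, 287.0, 41.0, 24.0], 0.58), ([397.0, 195.0, 38.0, 10.0], 0.55), ([299.0, 195.0, 48.0, 28.0], 0.46)]
rack [([250.0, 191.0, 174.0, 107.0], 0.95), ([325.0, 160.0, 11.0, 37.0], 0.62), ([247.0, 182.0, 11.0, 21.0], 0.17)]
glue [([326.0, 160.0, 12.0, 38.0], 0.65), ([334.0, 185.0, 52.0, 27.0], 0.4)]
```

Run:
```python
import cv2
a=cv2.imread("pics/top1.png")[75:300,150:500]; cv2.imwrite("pics/t1c.png",cv2.resize(a,(800,514),interpolation=cv2.INTER_CUBIC))
```

```text
(no output)
```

View pics/t1c.png

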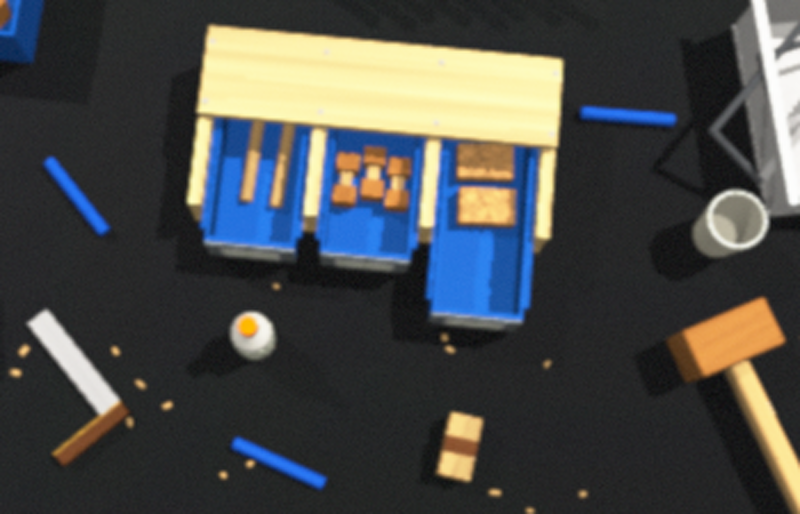

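View pics/scene1.png

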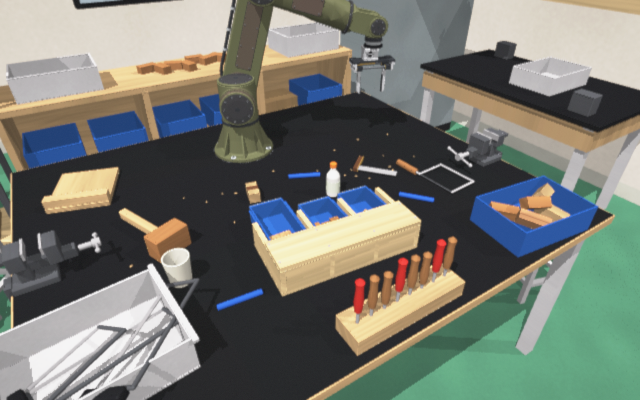

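The top crop shows three trays: left (250,185) holds dowels, middle (370,195) holds the blanks, right (485,230) holds the cork blocks and stands out. The glue bottle is at (252,335). Look-alikes: three blue bars on the table at (75,195), (280,462) and (628,116), the blue crate at top left, and the three similar blue trays themselves. I choose by contents.

Run:
```python
from h import *
c=manip.camera("top"); k=350/800
def w(p,z): return at_z(c,150+p[0]*k,75+p[1]*k,z)
B=np.array([w(p,101) for p in[(207,25),(563,58),(558,146),(199,115)]]); print(B.round(0).tolist())
l=B[0]-B[1]; l2=B[3]-B[2]; print("yaw",[np.degrees(np.arctan2(-v[0],v[1])) for v in(l,l2)],np.linalg.norm(l),np.linalg.norm(l2))
for n,ps in dict(dow=[(206,245),(297,248)],bl=[(322,256),(412,264)],sa=[(431,314),(524,318)]).items():
    q=[w(p,74) for p in ps]; print(n,np.round(q,0).tolist(),np.mean(q,0).round(0))
print("glue",w((255,350),0),"glue top",w((248,326),125),"offcut",w((460,445),38))
s=manip.silhouettes
for t in("tray_blanks","tray_dowels","tray_sanding"):
    for m in s(t,c)[:1]:
        cs,_=cv2.findContours(m["pixels"].astype(np.uint8),0,2); cc=max(cs,key=cv2.contourArea)[:,0]
        pts=np.array([at_z(c,u,v,74)[:2] for u,v in cc]); print(t,m["conf"],cv2.boxPoints(cv2.minAreaRect(pts.astype(np.float32))).round(0).tolist())
```

```text
[[869.0, 181.0, 101.0], [826.0, -254.0, 101.0], [714.0, -243.0, 101.0], [754.0, 189.0, 101.0]]
yaw [np.float64(-5.6994351803685435), np.float64(-5.29606598222425)] 437.3066887825461 434.1539082206958
dow [[599.0, 181.0, 74.0], [595.0, 72.0, 74.0]] [597. 126.  74.]
bl [[585.0, 42.0, 74.0], [575.0, -67.0, 74.0]] [580. -13.  74.]
sa [[514.0, -88.0, 74.0], [509.0, -199.0, 74.0]] [ 511. -144.   74.]
glue [481.57847598 126.30285561   0.        ] glue top [492.66388279 125.64523094 125.        ] offcut [ 360.58118934 -123.09524764   38.        ]
tray_blanks 0.92 [[564.0, -69.0], [735.0, -86.0], [748.0, 35.0], [577.0, 52.0]]
tray_dowels 0.63 [[579.0, 71.0], [749.0, 53.0], [762.0, 173.0], [591.0, 192.0]]
tray_sanding 0.62 [[491.0, -202.0], [721.0, -225.0], [734.0, -104.0], [504.0, -80.0]]
```

Emit:
send_rows([
  [[0,-32,-36,0,-2],[0,-64,-72,0,-4],[0,-96,-108,0,-6],[0,-128,-144,0,-8],[0,-160,-180,0,-10],[0,-192,-216,0,-12],[0,-224,-252,0,-14],[0,-256,-288,0,-14.5],[0,-288,-324,0,-14.5],[0,-320,-360,0,-14.5]],
], newtons=20)

```text
clock: 2.1
eef_pos: [366.2, 66.1, 213.8]
eef_rot: [3.141, 0.001, 3.043]
wrist_force: [0.4, 1.1, 0.3]
finger_gap: 17.5
```

Emit:
send_rows([
  [[0,-16,-40,0,0],[0,-33,-80,0,0],[0,-50,-120,0,0],[0,-67,-160,0,0],[0,-84,-197,0,0],[0,-84,-197,0,0],[0,-84,-197,0,0]],
])

```text
clock: 2.8
eef_pos: [429.8, -136.5, 213.1]
eef_rot: [3.141, -0.001, 3.041]
wrist_force: [1.2, 0.3, -0.3]
finger_gap: 0.1
```

```bash
cat >> h.py <<'E'
from scipy.spatial.transform import Rotation as Ro
def wrist():
    s=manip.read_state(); c=manip.camera("wrist"); T=np.eye(4)
    T[:3,:3]=Ro.from_euler("xyz",s["eef_rot"]).as_matrix(); T[:3,3]=s["eef_pos"]
    c["pose"]=T@np.array(c["T_tool_cam"]); return s,c
E
python3 - <<'E'
from h import *
s,c=wrist(); print(s["eef_pos"],s["eef_rot"],s["finger_gap"],np.round(c["T_tool_cam"],2).tolist(),c["vfov"])
cv2.imwrite("pics/w1.png",c["img"][:,:,::-1])
R=lambda a,b:np.array([624.5,-16.5])+a*np.array([.9952,-.0976])+b*np.array([.0976,.9952])
for b in(0,-140): print([proj(c,[*R(-45,b+d),74]).round(0).tolist() for d in(-54,54)])
E
```

```text
[ 429.84227859 -136.51793233  213.14423367] [ 3.14121959e+00 -7.34440559e-04  3.04128076e+00] 0.14521832470452364 [[-0.0, -0.97, -0.25, 73.81], [1.0, -0.0, 0.0, -0.25], [-0.0, -0.25, 0.97, -170.98], [0.0, 0.0, 0.0, 1.0]] 60.4985542146149
[[401.0, 323.0], [505.0, 323.0]]
[[265.0, 324.0], [370.0, 323.0]]
```

View pics/w1.png

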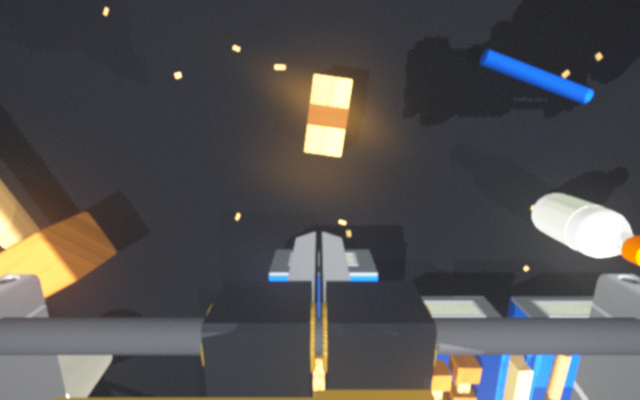

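The wrist view shows the sanding lip at u 270–377, v ≈ 272–281, between the shut fingers. The offcut is at (328,115), well clear.

Run:
```python
from h import *
s,c=wrist()
for p in[(269,271),(377,271),(273,281),(375,281)]: print(at_z(c,*p,74).round(1))
cv2.imwrite("pics/w2.png",cv2.resize(c["img"][230:340,240:540,::-1],(800,293),interpolation=cv2.INTER_CUBIC))
```

```text
[ 502.8 -192.1   74. ]
[513.5 -86.   74. ]
[ 514.  -189.6   74. ]
[524.1 -88.6  74. ]
```

View pics/w2.png

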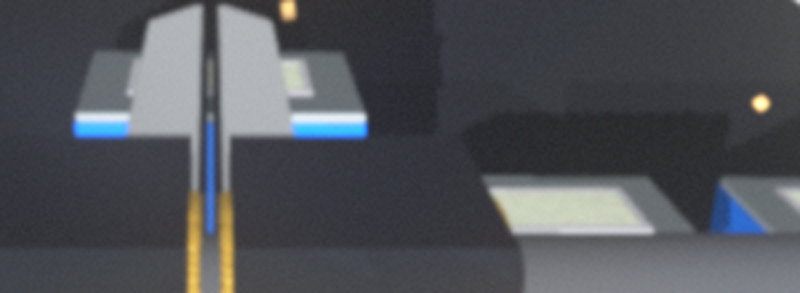

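Emit:
send_rows([
  [[0,-10,-3,45,0],[0,-25,-5,90,0],[0,-40,-5,130,0],[0,-45,-5,168,0],[0,-50,-5,168,0],[0,-60,-5,168,0],[0,-65,-5,168,0]],
])

```text
clock: 3.6
eef_pos: [496.2, -147.7, 48.0]
eef_rot: [-3.141, 0.004, 3.044]
wrist_force: [0.5, 0.5, -0.0]
finger_gap: 0.6
```

Emit:
send_rows([
  [[0,-6,0,0,0],[0,-12,0,0,0],[0,-18,0,0,0],[0,-24,0,0,0],[0,-30,0,0,0],[0,-36,0,0,0],[0,-42,0,0,0],[0,-48,0,0,0],[0,-53,0,0,0],[0,-53,0,0,0]],
])

```text
clock: 4.6
eef_pos: [547.7, -152.9, 45.4]
eef_rot: [-3.142, 0.001, 3.043]
wrist_force: [-0.2, -0.1, -0.5]
finger_gap: 0.3
```

Emit:
send_rows([
  [[0,-2,0,0,0],[0,-4,0,0,0],[0,-6,0,0,0],[0,-8,0,0,0]],
])

```text
clock: 5.0
eef_pos: [554.9, -153.5, 45.3]
eef_rot: [3.141, -0.0, 3.043]
wrist_force: [-2.0, -0.1, -1.2]
finger_gap: 0.5
```

Emit:
send_rows([
  [[0,-2,0,0,0],[0,-4,0,0,0]],
])

```text
clock: 5.2
eef_pos: [558.9, -154.0, 45.3]
eef_rot: [3.141, -0.001, 3.043]
wrist_force: [-11.5, 2.3, 1.4]
finger_gap: 0.5
```

Force is rising at the expected home position; one more millimetre or two to confirm the stop.

Emit:
send_rows([
  [[0,-1,0,0,0],[0,-2,0,0,0],[0,-2,0,0,0]],
])

```text
clock: 5.5
eef_pos: [558.8, -153.9, 45.3]
eef_rot: [3.141, -0.006, 3.043]
wrist_force: [-20.8, 2.5, 11.0]
finger_gap: 0.4
```

Emit:
send_rows([
  [[0,20,0,0,0],[0,40,0,-20,0],[0,40,10,-65,0],[0,20,45,-105,0],[0,0,80,-105,0],[0,-20,115,-105,0],[0,-38,143,-105,0],[0,-38,143,-105,0],[0,-38,143,-105,0]],
])

```text
clock: 6.4
eef_pos: [613.1, -15.3, 150.3]
eef_rot: [-3.141, 0.0, 3.044]
wrist_force: [0.9, -0.5, -1.5]
finger_gap: 0.2
```

Run:
```python
from h import *
s,c=wrist(); print(s["eef_pos"],s["eef_rot"],s["wrist_force"])
R=lambda a,b:np.array([624.5,-16.5])+a*np.array([.9952,-.0976])+b*np.array([.0976,.9952])
a=c["img"][:,:,::-1].copy()
for d in(-54,54):
  for x in(-45,-35): p=proj(c,[*R(x,d),74]); cv2.circle(a,(int(p[0]),int(p[1])),2,(0,0,255),-1); print(p)
t=manip.camera("top")["img"][75:235,220:420,::-1]
o=np.zeros((400,1140,3),np.uint8); o[:,:640]=a; o[:,640:]=cv2.resize(t,(500,400),interpolation=cv2.INTER_CUBIC)
cv2.imwrite("pics/w3.png",cv2.resize(o,(798,280),interpolation=cv2.INTER_AREA))
```

```text
[613.05434518 -15.31158543 150.32799833] [-3.14149487e+00  3.23089561e-04  3.04399363e+00] [ 0.92276072 -0.54443147 -1.52190867]
[244.13933436 169.04764703]
[244.89517696 182.54440385]
[392.64217015 168.96996554]
[391.89776586 182.46331052]
```

View pics/w3.png

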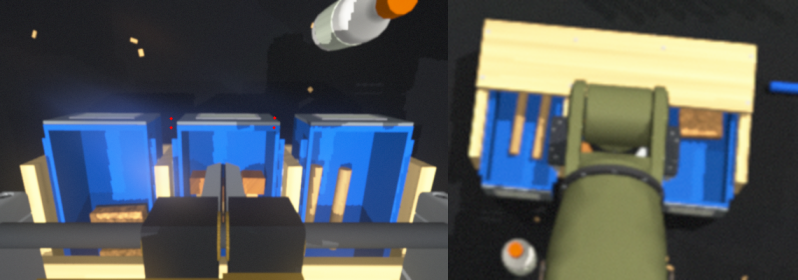

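The wrist crop shows the sanding lip flush with the other two. The predicted dots sit on the blanks lip (about 5 mm sideways off), and the fingertips are over the empty strip in front of the blanks. Now the hook.

Emit:
send_rows([
  [[0,0,3,25,0],[0,0,4,50,0],[0,0,4,75,0],[0,0,4,95,0],[0,0,4,105,0],[0,4,4,105,0],[0,8,4,105,0],[0,12,4,105,0]],
])

```text
clock: 7.3
eef_pos: [601.5, -10.7, 46.8]
eef_rot: [-3.142, 0.002, 3.043]
wrist_force: [2.5, -1.3, -0.3]
finger_gap: 0.6
```

Emit:
send_rows([
  [[0,5,0,0,0],[0,10,0,0,0],[0,16,0,0,0],[0,22,0,0,0],[0,28,0,0,0],[0,34,0,0,0],[0,40,0,0,0],[0,46,0,0,0],[0,52,0,0,0],[0,58,0,0,0]],
])

```text
clock: 8.3
eef_pos: [543.0, -4.7, 45.4]
eef_rot: [3.141, -0.0, 3.043]
wrist_force: [2.7, 1.6, 1.8]
finger_gap: 0.8
```

Emit:
send_rows([
  [[0,6,0,0,0],[0,12,0,0,0],[0,18,0,0,0],[0,24,0,0,0],[0,30,0,0,0],[0,36,0,0,0],[0,42,0,0,0],[0,47,0,0,0],[0,52,0,0,0],[0,54,0,0,0]],
])

```text
clock: 9.3
eef_pos: [489.3, 0.5, 45.4]
eef_rot: [-3.141, -0.0, 3.043]
wrist_force: [2.5, 0.5, -2.3]
finger_gap: 0.4
```

Emit:
send_rows([
  [[0,3,0,0,0],[0,6,0,0,0],[0,9,0,0,0],[0,10,0,0,0]],
])

```text
clock: 9.7
eef_pos: [483.3, 1.1, 45.9]
eef_rot: [3.141, 0.01, 3.043]
wrist_force: [36.1, -1.4, -27.7]
finger_gap: 0.3
```

Emit:
send_rows([
  [[0,1,0,0,0],[0,2,0,0,0],[0,3,0,0,0],[0,3,0,0,0]],
])

```text
clock: 10.1
eef_pos: [483.3, 1.1, 46.1]
eef_rot: [3.141, 0.017, 3.042]
wrist_force: [54.2, -2.6, -42.2]
finger_gap: 0.5
```

Hard stop reached (position unchanged while force rises; 119 mm of travel). Now back off the lip and lift.

Emit:
send_rows([
  [[0,-6,0,0,0],[0,-14,0,0,0],[0,-22,0,0,0],[0,-22,0,-10,0],[0,-22,0,-40,0],[0,-22,0,-80,0],[0,-22,0,-120,0],[0,-22,0,-160,0],[0,-22,0,-160,0]],
])

```text
clock: 11.0
eef_pos: [500.2, -0.4, 211.2]
eef_rot: [3.141, 0.008, 3.043]
wrist_force: [0.2, -0.6, -0.7]
finger_gap: 0.3
```

Emit:
send_rows([
  [[0,40,0,0,0],[0,80,0,0,0],[0,120,0,0,0],[0,125,40,0,0],[0,125,80,0,0],[0,125,120,0,0],[0,125,160,0,0],[0,125,200,0,0],[0,125,240,0,0],[0,125,260,0,0]],
])

```text
clock: 12.0
eef_pos: [399.3, 273.0, 205.0]
eef_rot: [-3.141, -0.001, 3.045]
wrist_force: [1.1, 0.7, 0.9]
finger_gap: 0.5
```

Run:
```python
from h import *
s=manip.read_state(); print(s["clock"],s["eef_pos"],s["wrist_force"])
c=manip.camera("top"); cv2.imwrite("pics/t2.png",cv2.resize(c["img"][75:300,150:500,::-1],(800,514),interpolation=cv2.INTER_CUBIC))
R=lambda a,b:np.array([624.5,-16.5])+a*np.array([.9952,-.0976])+b*np.array([.0976,.9952])
for n,a,b in(("bl stop",-165,0),("sa",-45,-140),("dow",-45,140)): print(n,[((proj(c,[*R(a,b+d),74])-[150,75])*800/350).round(0).tolist() for d in(-54,54)])
```

```text
12.0 [399.30380085 273.01129942 205.01228782] [1.14200301 0.69944075 0.93653101]
bl stop [[403.0, 363.0], [312.0, 355.0]]
sa [[527.0, 275.0], [438.0, 267.0]]
dow [[295.0, 254.0], [206.0, 246.0]]
```

View pics/t2.png

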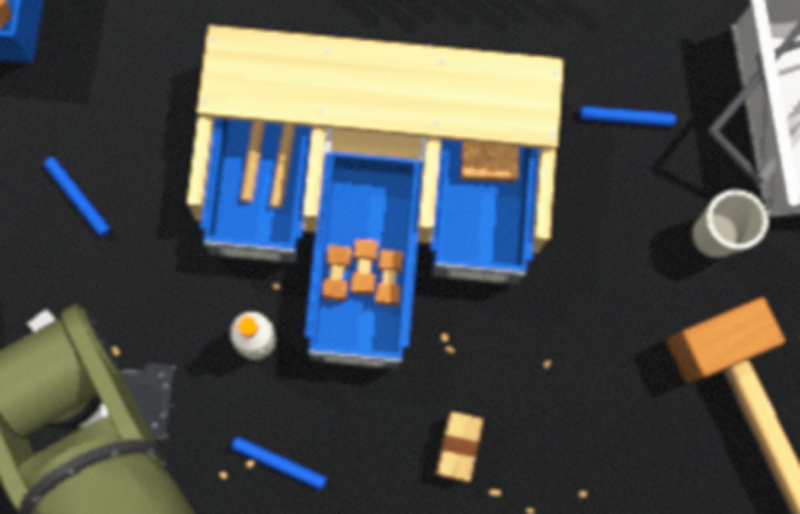

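The top view shows the blanks tray front at (356,355), which is the stop position, with its three blanks inside. The sanding tray is home at (480,270) with cork showing, and the dowels tray is unchanged. The glue, cup, mallet and offcut have not moved, and the arm is clear. Handing in.

```bash
python3 -c "
from cell import manip
print(manip.sign_off())"
```

```text
the job is handed in; nothing more can be done
None
```

The sanding-block tray is pushed home and the blanks tray is drawn out to its stop. I handed the job in with the arm clear, at about 12 s on the robot's clock.

- **Sanding tray:** I pushed it in with shut fingertips until it stopped moving. The force rose to about 21 N at the expected home position.
- **Blanks tray:** I hooked it from behind the lip with shut fingers, so the lip was not pinched. It was drawn about 119 mm to a hard stop, with the wrist force reaching about 54 N horizontally and 42 N vertically, below the 120 N limit.
- **Final top picture:** The blanks tray is out with all three blanks in it, the sanding tray is flush, and the dowels tray is unchanged. The glue bottle, cup, mallet and offcut have not moved.
- **Not checked:** In that picture only one cork block shows; the other is presumably under the rack's top board. The saw lay outside both top crops and the try square was largely behind the arm in the last one, but no move went low near either.
- **Disagreements:** At the stop the tool was about 5 mm deeper in x than I had predicted from the images. The wrist camera's estimate was also about 5 mm off sideways. Neither affected the result, because the travel and the hard stop agreed.

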